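# Dock the peg rack past the sprung gate

### The job

Dock the peg rack: with one fingertip press the treadle at the side of the chute down and keep it down, so that the gate's tongue stays up, while another finger of the same hand pushes the rack by its upright push board along the chute until its nose rests on the end stop; then let go of the treadle so that the gate shuts behind the tray. Only push: do not lift or tip the rack, do not let the tongue touch it, and leave the other things on the bench alone.

Things in the scene. Friction and masses are not known exactly. Their poses are not given: they have to be found in the camera images.
- dock: Wooden chute fixed to the bench. Origin on the bench top, on the chute's centre line, in the gate's plane; +x along the push to the end stop, +y to the treadle's side (towards the robot). Floor at z = 20 mm, x = -235 to 110, on two feet. Walls 12 mm thick, inner faces at y = -35.5 and +35.5, tops at z = 50, x = -221 to 109; bearing blocks on the +y wall (y = 34 to 49) reach z = 63. Open above and at the -x end.
- end_stop (a point): Centre of the face of the end stop, a cross board at the far end of the chute, at dock x = 97 mm; its top is 64 mm above the bench.
- gate: The sprung gate, one piece: shaft, treadle, arm and tongue, hinged on top of the +y wall. Origin on the hinge axis in the gate's plane (dock x = 0, y = 41.5, z = 56 mm); axes as the dock's when shut, turning with the gate about the dock's x. Raised, the tongue's arm reaches at most 120 mm above the bench.
- gate_angle (a joint): Gate hinge, rad: 0 shut (tongue hangs in the chute), 0.7 fully open. Pressing the treadle down makes it grow; a spring always shuts it again. Force at the treadle's middle: about 2 N at first, 4 to 5 N at 0.5. The tongue clears the rack's tray from 0.36 up, by about 9 mm at 0.5.
- treadle_mid (a point): Middle of the top of the treadle, an aluminium flap 205 mm long, 5 mm thick outside the +y wall: dock x = -255 to -50, gate y = 6 to 49 mm; this point is 35 mm out from the hinge axis. Shut, the flap slopes up away from the wall at 0.3 rad (top at dock y = 76: z = 70 mm); at gate_angle 0.5 it slopes down at 0.2 rad (top there: z = 52 mm). Free space below.
- tongue_tip (a point): Lower end of the gate's dark steel tongue, 28 mm wide, 8 mm thick, on an arm over the +y wall. Shut, it hangs at dock x = -4 to 4, y = -31 to -3 mm, down to z = 34 mm: it bars the tray but not the rack's flat tail. It swings up within its own plane, so pushing the rack at it cannot open it.
- peg_rack: Loose wooden peg rack, 0.25 to 0.5 kg, on the chute's floor (z = 20 mm). Origin: centre of the tray's underside; x as the dock's. Tray 85 long (x = -42.5 to 42.5), 66 wide, 28 mm tall, with six short dark pegs, none above its rim; behind it a flat tail, 20 wide, 8 mm thick, to the upright push board. Fully home the nose is on the end stop: origin at dock x = 54.5 mm.
- push_face (a point): Centre line of the rear face of the rack's upright push board, 36 mm above the rack's underside, at rack x = -125.5 mm. The board is 8 mm thick, 60 mm wide (y = -30 to 30), its top 52 mm above the rack's underside. With the rack home it stands 71 mm before the gate's plane, outside the shut gate.
- wedge: Bystander, to be left alone: wooden wedge, 89x46x26 mm; origin at the centre of its underside.
- blank: Bystander, to be left alone: sawn eight-sided wood blank, 68x70x31 mm; origin at the centre of its underside.
- tin: Bystander, to be left alone: round flat wax tin, 67 mm across, 32 mm tall; origin at the centre of its underside.
- bowl: Bystander, to be left alone: small turned wooden bowl, 95 mm across, 39 mm tall; origin at the centre of its underside.
- offcut: Bystander, to be left alone: flat wooden offcut, 88x64x18 mm; origin at the centre of its underside.
- spanner: Bystander, to be left alone: open-ended steel spanner, 151 mm long, 8 mm thick; origin at the centre of its underside.

How it is judged:
On the way, in this order (a step that is already met when the one before it is completed fails the run):
1. the gate is held open by a finger on the treadle, the rack still before it (value of joint gate_angle above 0.36 rad and contact force between the fingers and gate above 0.3 N and x of peg_rack in the frame of dock below -0.042 m), for 0.2 s.
2. the rack passes under the tongue while a finger holds the treadle down (value of joint gate_angle above 0.3 rad and contact force between the fingers and gate above 0.3 N and x of peg_rack in the frame of dock between -0.02 and 0.04 m), for 0.1 s.
At the end, for the whole second after the job is handed in: The rack's nose is within 6 mm of the end stop, flat on the chute's floor and at rest, the gate is shut (below 0.06 rad) behind its tray (x of peg_rack in the frame of dock above 0.0485 m and value of joint gate_angle below 0.06 rad and linear speed of peg_rack below 0.01 m/s and z of peg_rack in the frame of dock below 0.023 m and angle between peg_rack's own z axis and vertical below 0.05 rad); the robot touches nothing.
It fails at once if the rack is lifted (more than 8 mm) or tipped (more than 0.15 rad) (z of peg_rack in the frame of dock above 0.028 m or angle between peg_rack's own z axis and vertical above 0.15 rad).
It fails at once if the gate touches the rack (more than 1 N) (contact force between gate and peg_rack above 1 N).
It fails at once if a bystander is moved more than 20 mm (distance of any of wedge, blank, tin, bowl, offcut, spanner from where it was at the start of the episode above 0.02 m).
It also fails if it takes over 48 s, if anything falls off the work surface, if the arm or the gripper's body presses on something with over 40 N, if the wrist force passes 120 N, or if a joint passes its speed limit or range.

### The arm

A 6-joint arm with a two-finger parallel gripper is mounted at the origin on a cart in front of the work surface, level with it; the furniture and walls round the work are solid. World frame = base frame: x ahead of the robot, y to its left, z up, the work surface at z = 0. Lengths are in m, angles in rad, forces in N, time in s.
With the tool pointing down it reaches from about 0.25 to 0.775 m from the base axis. Payload 4 kg.
Tool frame: the origin (TCP) lies at the very end of the fingers, on their centre line; the grasp point (between the pads) lies 19 mm behind it (robot.pinch_z is the distance from the TCP to the grasp point, in m); z points along the fingers, y is the line along which they close (so a half turn about z gives the same grasp; the last joint's range is limited). The gripper opens to 94 mm and grips with 3 to 60 N. Pads are 16 mm wide; open, the fingers measure 119 mm over their backs; the gripper's body (75 mm by 177 mm) begins 78 mm behind the grasp point.
Start: joints at [1.148, 0.087, 1.371, -0, 1.684, -0.103], TCP at [0.173, 0.522, 0.206] pointing down, gripper open.
Joint ranges: [-3.1, 3.1], [-0.76, 2.03], [0.27, 2.55], [-1.08, 4.22], [0.17, 2.65], [-2.57, 2.57]. Speed limits (rad/s): [2.79, 2.79, 3.14, 3.14, 3.14, 3.14].

### API

Orientations are given as [roll, pitch, yaw] about the fixed x, y, z axes, in that order (R = Rz(yaw) Ry(pitch) Rx(roll)).
In Python, from bench import robot gives the robot as it stands.
- The arm moves only by the tool arm_command, never from a script. Its argument "targets" is one flat list of numbers, 7 for each row, row after row: the turn, a rotation vector about the tool's x, y, z in degrees, then the shift along the tool's x, y, z in mm, then the closure, from -1 (fully open) to 1 (shut). In form: [ax, ay, az, x, y, z, hand, ax, ay, az, x, y, z, hand, ...]. A call has 1 to 20 rows; each row is the pose to reach, as a shift and turn from the pose commanded when the call began, along the tool's axes at that moment; what a row does not reach only later rows make up. A row lasts 1/10 s, in which the tool goes at most 50 mm and 8.59 degrees, less where a joint would pass 70% of its speed; a pose out of reach is approached as far as the arm can. A call with a gripper value outside its range is refused whole. The fingers move at their own pace and stop on an object; the grip force is fixed at half the most. Time passes only in rows, so rows that repeat a pose let the fingers close. It gives the time, the measured TCP pose, the force, the opening and the grip force at its end, in the units of the state.
- robot.get_obs(): the state, without advancing time (a new reading comes with each control period).
- robot.snapshot(name): name is "side" or "top"; returns a dict with "color" (384x512x3 uint8, red, green, blue), "range_z" (384x512 float32, m along the optical axis (not along the pixel's ray), 0 where there is no reading), "fx", "fy", "cx", "cy" (pixels), "T" (4x4, takes a point from camera to world coordinates). Camera axes: x right, y down, z forward; pixel columns grow to the right and rows downward; lengths in m; the calibration is good to about 2 mm. A picture is of the moment at which its call begins.
- robot.close_job(): hands the job in; it is judged then, once.
The state is a dict: "time": time; "joint_positions": joint angles; "qvel": joint speeds; "joint_torque": joint torques, N m; "tool_pos": TCP position; "ee_rot": TCP orientation; "wrist_force": force on the tool from outside, world axes, zero at the start; "wrist_torque": the same for the moment, N m; "width": finger opening in m; "finger_force": force on a finger pad.
Only numpy, scipy, OpenCV 4.12 (cv2) and the standard library are available. Lean on these libraries where they do the work, as an engineer would, in place of code of your own. Each camera call takes 0.05 s, during which the arm holds its last target. There are 200 camera calls.

## Working session

There is one attempt and no reset: what is moved stays moved. The work goes in short steps, Python scripts to look and compute and a tool call to move; the robot and the scene stay as the last step left them, time stands still between calls to the robot, and variables do not carry over. Pictures are saved under pics/ and viewed, at most 10 in all, crops included, and the job is handed in when it is done.

Besides the shell and the picture viewer there is one more tool, called by a JSON object that holds its "method" and its "body", one argument or row to a line. arm_command: Moves the arm, as the interface text tells. Its arguments: {"type":"object","properties":{"targets":{"type":"array"}},"required":["targets"]}

```bash
mkdir -p pics
cat > h.py <<'E'
import numpy as np, cv2
from bench import robot
def cloud(s):
    z=s["range_z"]; v,u=np.indices(z.shape)
    P=np.stack([(u-s["cx"])/s["fx"]*z,(v-s["cy"])/s["fy"]*z,z],-1)
    W=P@s["T"][:3,:3].T+s["T"][:3,3]; W[z<=0]=np.nan
    return W
E
python3 - <<'E'
from h import *
for n in("top","side"):
    s=robot.snapshot(n); np.savez(n+"0.npz",**s)
    cv2.imwrite(f"pics/{n}0.png",cv2.resize(s["color"][:,:,::-1],(768,576)))
    print(n,s["fx"],s["T"].round(3).tolist())
o=robot.get_obs(); print({k:np.round(v,3).tolist() for k,v in o.items()})
E
```

```text
top 473.91510270900307 [[-0.02, -0.988, 0.153, 0.283], [-1.0, 0.02, -0.001, 0.157], [-0.002, -0.153, -0.988, 1.336], [0.0, 0.0, 0.0, 1.0]]
side 408.48855944620595 [[0.993, -0.067, 0.099, 0.386], [-0.119, -0.481, 0.869, -0.801], [-0.011, -0.874, -0.485, 0.618], [0.0, 0.0, 0.0, 1.0]]
{'time': 0.1, 'joint_positions': [1.148, 0.088, 1.372, -0.0, 1.684, -0.103], 'qvel': [0.001, -0.002, -0.002, -0.0, 0.001, -0.0], 'joint_torque': [0.002, -34.125, -30.33, 0.072, 0.03, -0.0], 'tool_pos': [0.173, 0.522, 0.204], 'ee_rot': [-3.14, -0.0, 2.822], 'wrist_force': [-0.18, -0.194, 0.888], 'wrist_torque': [-0.026, -0.016, -0.012], 'finger_force': 0.0, 'width': 0.094}
```

View pics/top0.png

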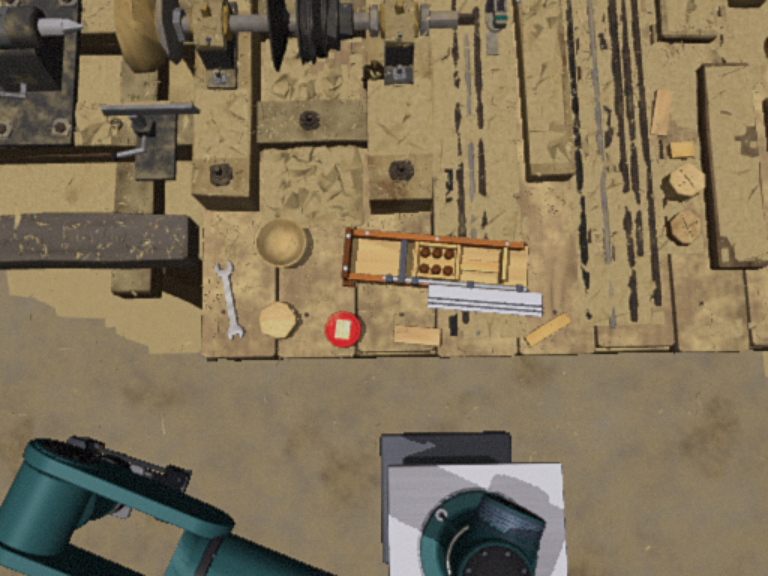

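View pics/side0.png

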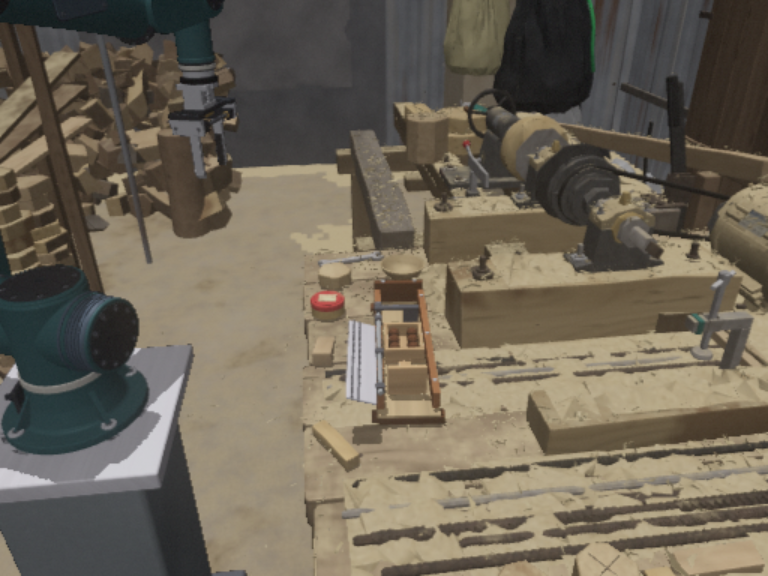

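The top view shows the chute with its end stop at left (347,255) and its open end at right (527,262). The aluminium treadle spans (428–542, 300), the dark tongue is at (404,260), and the push board is near (505,262). The side view agrees. Next I'll measure the dock frame and the board.

Run:
```python
from h import *
s=dict(np.load("top0.npz")); W=cloud(s); c=s["color"]; hsv=cv2.cvtColor(c,cv2.COLOR_RGB2HSV)
def ray(u,v,h):
    d=s["T"][:3,:3]@np.array([(u-s["cx"])/s["fx"],(v-s["cy"])/s["fy"],1]);o=s["T"][:3,3]
    return (o+d*(h-o[2])/d[2])[:2]
roi=np.zeros(c.shape[:2],bool); roi[145:200,222:370]=1
# wall tops: reddish, height about 50
m=roi&(abs(W[...,2]-.05)<.005)&(hsv[...,0]<14)&(hsv[...,1]>120)
p=W[m][:,:2].astype(np.float32); r=cv2.minAreaRect(p); print("walls",m.sum(),r,np.round(cv2.boxPoints(r),4).tolist())
# treadle: grey & bright
t=roi&(hsv[...,1]<60)&(hsv[...,2]>130); n,l,st,ce=cv2.connectedComponentsWithStats(t.astype(np.uint8)); k=1+st[1:,4].argmax(); q=W[l==k]; q=q[np.isfinite(q[:,0])]
r=cv2.minAreaRect(q[:,:2].astype(np.float32)); print("treadle",st[k],r,np.round(cv2.boxPoints(r),4).tolist(),np.percentile(q[:,2],[2,50,98]))
np.savez("W.npz",W=W)
cv2.imwrite("pics/crop.png",cv2.resize(c[140:215,215:375,::-1],None,fx=5,fy=5,interpolation=cv2.INTER_CUBIC))
```

```text
walls 571 ((0.5215173363685608, 0.06570681929588318), (0.3245210349559784, 0.0943567082285881), 84.7769546508789) [[0.45980000495910645, -0.09160000085830688], [0.5536999702453613, -0.10019999742507935], [0.583299994468689, 0.22300000488758087], [0.489300012588501, 0.23160000145435333]]
treadle [279 186  82  14 678] ((0.45892825722694397, -0.014382883906364441), (0.221420019865036, 0.03291633725166321), 84.66844940185547) [[0.43230000138282776, -0.12309999763965607], [0.4650000035762787, -0.12610000371932983], [0.48559999465942383, 0.09430000185966492], [0.4528000056743622, 0.09740000218153]] [0.05662823 0.06407332 0.07076854]
```

View pics/crop.png

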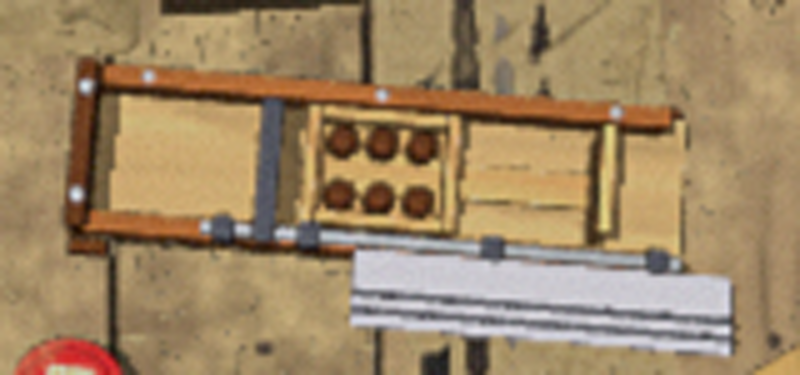

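The crop shows the end stop's inner edge at crop (97,150), the tongue and arm at (268,168), and the tray at u 305–458. The board's top covers u 600–617, v 122–235, with its rear edge at u≈617. The treadle is at u 352–730.

Run:
```python
from h import *
s=dict(np.load("top0.npz"))
def ray(cu,cv,h):
    u,v=215+cu/5-.4,140+cv/5-.4
    d=s["T"][:3,:3]@np.array([(u-s["cx"])/s["fx"],(v-s["cy"])/s["fy"],1]);o=s["T"][:3,3]
    return (o+d*(h-o[2])/d[2])[:2]
a=np.radians(84.75); ex=np.array([np.cos(a),np.sin(a)]); ey=np.array([-ex[1],ex[0]])
c=np.array([.5215,.0657]); O=c+56*.001*ex
D=lambda p:np.round(1000*np.array([(p-O)@ex,(p-O)@ey]),1)
for n,u,v,h in [("stop inner",97,150,.064),("wall end far",675,115,.05),("tongue L top",260,150,.06),("tongue R",281,150,.06),("treadle R",731,315,.065),("treadle L",352,290,.065),("board rear top",617,180,.072),("board rear a",619,124,.072),("board rear b",613,234,.072),("board front",601,180,.072),("tray nose",304,160,.048),("tray tail",460,160,.048)]:
    print(n,D(ray(u,v,h)))
W=np.load("W.npz")["W"]; w=(W[...,:2]-O); x=w@ex;y=w@ey
m=(abs(y)<.025)&(x>-.25)&(x<-.08)&(W[...,2]>.06); print("board depth x",np.percentile(x[m],[2,50,98])*1e3,"y",np.percentile(y[m],[2,98])*1e3,m.sum(), np.median(W[m][:,2]))
m=(abs(y)<.02)&(x>.08)&(x<.13)&(W[...,2]>.058); print("stop x",np.percentile(x[m],[2,50,98])*1e3)
print("O",O)
```

```text
stop inner [95.1  3.8]
wall end far [-221.7  -41.3]
tongue L top [ 6.1 -3.4]
tongue R [-5.3 -4.2]
treadle R [-253.7   70. ]
treadle L [-48.8  71. ]
board rear top [-187.9    1.7]
board rear a [-187.6  -29.3]
board rear b [-187.1   31.5]
board front [-179.2    2.3]
tray nose [-18.6  -1.8]
tray tail [-104.6   -8. ]
board depth x [-185.83200548 -181.40497943 -177.77334941] y [-24.25786683  23.18422962] 64 0.07253932768802285
stop x [ 98.61318505 104.35321368 110.37405952]
O [0.52662409 0.12146508]
```

```bash
cat >> h.py <<'E'
from scipy.spatial.transform import Rotation as Ro
O=np.array([.52662,.12147]); a=np.radians(84.75); ex=np.array([np.cos(a),np.sin(a)]); ey=np.array([-ex[1],ex[0]])
def plan(x,y,z):
    o=robot.get_obs(); R=Ro.from_euler("xyz",o["ee_rot"]); p=np.r_[O+ex*x/1e3+ey*y/1e3,z/1e3]
    G=Ro.from_euler("xyz",[np.pi,0,a])
    w=o["tool_pos"][:2]-O; print("now dock",1e3*w@ex,1e3*w@ey,1e3*o["tool_pos"][2],"F dock",o["wrist_force"][:2]@ex,o["wrist_force"][:2]@ey,o["wrist_force"][2],"w",o["width"],"t",o["time"])
    print("turn",np.degrees((R.inv()*G).as_rotvec()).round(2),"shift",(1e3*R.inv().apply(p-o["tool_pos"])).round(1))
E
python3 -c "
from h import *
plan(-210,38,150)"
```

```text
now dock 366.14007424662395 389.034435501547 204.44881432509845 F dock -0.21010862871763586 0.16171186773818505 0.887765063819112 w 0.09397498076085534 t 0.1
turn [-1.000e-01  6.000e-02  7.693e+01] shift [-472.3 -481.7   55.3]
```

{"method": "arm_command", "body": {
  "targets": [0,0,9,-50,-50,0,-0.36,0,0,17,-100,-100,0,-0.36,0,0,25,-130,-135,0,-0.36,0,0,33,-160,-165,0,-0.36,0,0,41,-195,-200,0,-0.36,0,0,49,-230,-235,5,-0.36,0,0,57,-265,-270,10,-0.36,0,0,65,-300,-305,20,-0.36,0,0,73,-335,-340,30,-0.36,0,0,76.9,-370,-375,40,-0.36,0,0,76.9,-405,-410,50,-0.36,0,0,76.9,-440,-450,55,-0.36,0,0,76.9,-472,-482,55,-0.36,0,0,76.9,-472,-482,55,-0.36,0,0,76.9,-472,-482,55,-0.36,0,0,76.9,-472,-482,55,-0.36,0,0,76.9,-472,-482,55,-0.36]
}}

```text
time: 1.8
tool_pos: [0.469, -0.0828, 0.1503]
ee_rot: [-3.141, -0.001, 1.481]
wrist_force: [-0.5, -0.1, 0.7]
width: 0.064
finger_force: 0.0
```

```bash
python3 -c "
from h import *
plan(-210,38,85)
s=robot.snapshot('top');cv2.imwrite('pics/t1.png',cv2.resize(s['color'][120:240,190:390,::-1],None,fx=3.5,fy=3.5))
s=robot.snapshot('side');cv2.imwrite('pics/s1.png',cv2.resize(s['color'][100:300,190:340,::-1],None,fx=3,fy=3))"
```

```text
now dock -208.6571257217919 38.72237754216458 150.31708578338538 F dock -0.1804116511981981 0.46695034598555224 0.6965079665331039 w 0.06401181172569688 t 1.8
turn [-0.03 -0.04  0.09] shift [-1.4  0.8 65.3]
```

View pics/s1.png

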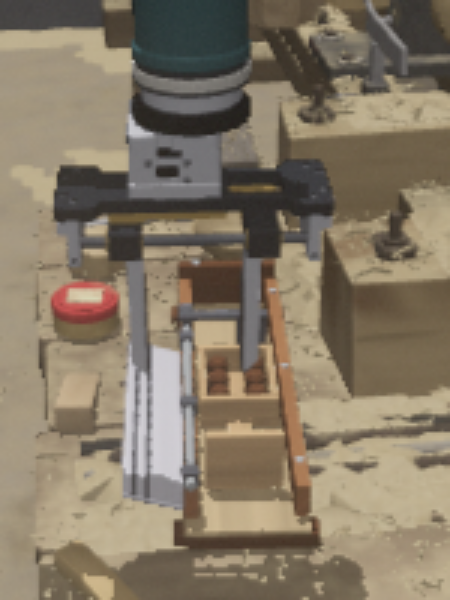

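The side crop shows the hand straddling the near wall, with its left finger at (140,370) above the treadle and its right finger at (250,365) above the chute. Now I'll descend and press.

{"method": "arm_command", "body": {
  "targets": [0,0,0,-1,1,15,-0.36,0,0,0,-1,1,35,-0.36,0,0,0,-1,1,55,-0.36,0,0,0,-1,1,65,-0.36,0,0,0,-1,1,70,-0.36,0,0,0,-1,1,75,-0.36,0,0,0,-1,1,79,-0.36,0,0,0,-1,1,83,-0.36,0,0,0,-1,1,87,-0.36,0,0,0,-1,1,91,-0.36,0,0,0,-1,1,95,-0.36,0,0,0,-1,1,98,-0.36,0,0,0,-1,1,98,-0.36,0,0,0,-1,1,98,-0.36,0,0,0,-1,1,98,-0.36]
}}

```text
time: 3.4
tool_pos: [0.4702, -0.085, 0.0526]
ee_rot: [-3.141, 0.0, 1.48]
wrist_force: [-2.4, 0.2, 5.1]
width: 0.0641
finger_force: 2.8
```

```bash
python3 -c "
from h import *
plan(-79,38,51)
s=robot.snapshot('top');s2=robot.snapshot('side')
A=cv2.resize(s['color'][130:230,200:380,::-1],(756,420)); B=cv2.resize(s2['color'][150:300,220:310,::-1],(342,570))
cv2.imwrite('pics/s2.png',B)
W=cloud(s);w=W[...,:2]-O;x=w@ex;y=w@ey
for xx in (-90,-70):
  for r in (55,65,75,85):
    m=(abs(x*1e3-xx)<12)&(abs(y*1e3-r)<5);print(xx,r,np.median(W[m][:,2])*1e3)
W=cloud(s2);w=W[...,:2]-O;x=w@ex;y=w@ey
m=(abs(x)<.012)&(abs(y)<.03)&(W[...,2]>.03);print('tongue side z',np.percentile(W[m][:,2],[2,10,50,98])*1e3)
"
```

```text
now dock -210.73561055106424 37.322165135657215 52.63008733269996 F dock -0.015426586912341009 2.382108970323714 5.146631956801818 w 0.06413724275003665 t 3.4
turn [-0.02  0.01  0.03] shift [131.7  -0.6   1.6]
-90 55 57.20744344295969
-90 65 55.264982714223535
-90 75 52.569129758943454
-90 85 49.72728933085102
-70 55 57.13839404174348
-70 65 54.29834491331387
-70 75 52.610965524918505
-70 85 50.01718574767855
tongue side z [82.87867152 85.14687909 90.08383372 99.93591104]
```

View pics/s2.png

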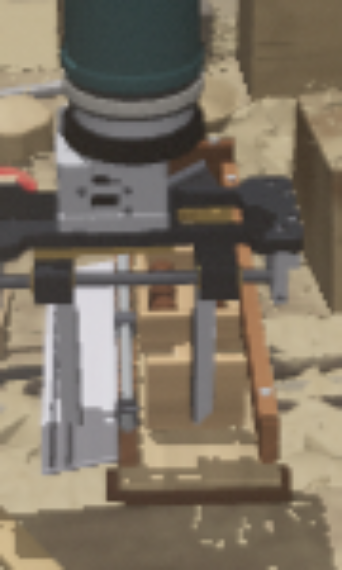

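The side crop shows the right finger at (203,410), behind the push board and inside the chute. The treadle is pressed: its depth slope is about 0.24 rad, so the gate is near 0.53. Now I'll push.

{"method": "arm_command", "body": {
  "targets": [0,0,0,4,0,0.5,-0.36,0,0,0,8,0,0.5,-0.36,0,0,0,12,0,0.5,-0.36,0,0,0,16,0,0.5,-0.36,0,0,0,20,0,0.5,-0.36,0,0,0,25,0,0.5,-0.36,0,0,0,30,0,0.5,-0.36,0,0,0,36,0,0.5,-0.36,0,0,0,42,0,0.5,-0.36,0,0,0,48,0,0.5,-0.36,0,0,0,54,0,0.5,-0.36,0,0,0,60,0,0.5,-0.36,0,0,0,66,0,0.5,-0.36,0,0,0,72,0,0.5,-0.36,0,0,0,78,0,0.5,-0.36,0,0,0,84,0,0.5,-0.36,0,0,0,90,0,0.5,-0.36,0,0,0,95,0,0.5,-0.36,0,0,0,100,0,0.5,-0.36,0,0,0,103,0,0.5,-0.36]
}}

```text
time: 5.5
tool_pos: [0.4811, 0.0155, 0.053]
ee_rot: [3.138, 0.005, 1.48]
wrist_force: [-0.9, -6.6, 5.3]
width: 0.064
finger_force: 4.0
```

```bash
cat >> h.py <<'E'
def nose(tag):
    s=robot.snapshot("top");W=cloud(s);w=W[...,:2]-O;x=w@ex*1e3;y=w@ey*1e3;z=W[...,2]*1e3
    for n,m in (("tray top x",(abs(y)<30)&(x>-60)&(x<94)&(abs(z-48)<5)),("board x",(abs(y)<28)&(x>-200)&(x<-55)&(abs(z-72)<5)),("tongue z",None)):
        if m is not None and m.any(): print(n,np.percentile(x[m],[1,50,99]).round(1),m.sum())
    cv2.imwrite(f"pics/{tag}.png",cv2.resize(s["color"][140:215,215:375,::-1],None,fx=5,fy=5,interpolation=cv2.INTER_CUBIC))
E
python3 -c "
from h import *
plan(-79,38,51); nose('t3')"
```

```text
now dock -109.7033512940479 35.62173192795135 52.999136602292175 F dock -6.604515801222737 0.2737833130568275 5.32556347193315 w 0.06402670510014427 t 5.5
turn [0.21 0.27 0.02] shift [30.7 -2.4  1.8]
tray top x [-17.   30.4  66.5] 277
```

View pics/t3.png

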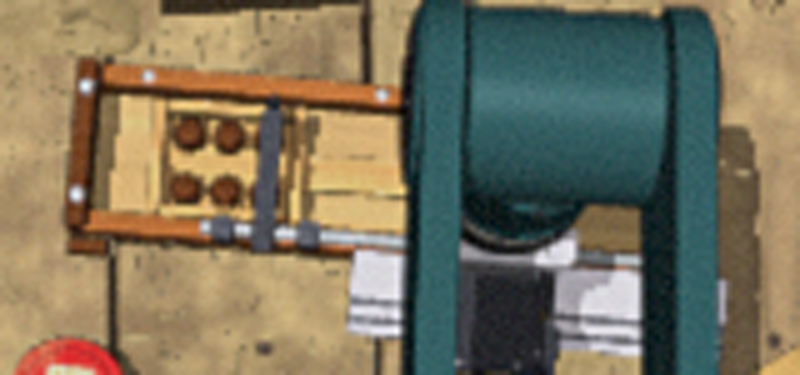

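The top crop shows the tray passing under the raised tongue at (268,175), its nose near crop u≈155 (dock x ≈ 66). About 30 mm remains.

{"method": "arm_command", "body": {
  "targets": [0,0,0,4,0,0.5,-0.36,0,0,0,8,0,0.5,-0.36,0,0,0,12,0,0.5,-0.36,0,0,0,16,0,0.5,-0.36,0,0,0,19,0,0.5,-0.36,0,0,0,22,0,0.5,-0.36,0,0,0,25,0,0.5,-0.36,0,0,0,27,0,0.5,-0.36,0,0,0,28,0,0.5,-0.36,0,0,0,29,0,0.5,-0.36,0,0,0,29,0,0.5,-0.36]
}}

```text
time: 6.65
tool_pos: [0.4842, 0.044, 0.053]
ee_rot: [3.137, 0.005, 1.479]
wrist_force: [-1.7, -6.9, 8.2]
width: 0.0641
finger_force: 4.2
```

```bash
python3 -c "
from h import *
plan(-79,38,51); nose('t4')"
```

```text
now dock -81.0420697881153 35.19791851452824 52.96664906213855 F dock -6.985089496648868 1.0838195952874798 8.216731398866832 w 0.06414412147050995 t 6.65
turn [0.27 0.28 0.01] shift [ 2.1 -2.8  1.9]
tray top x [11.2 52.4 93.2] 325
```

{"method": "arm_command", "body": {
  "targets": [0,0,0,1,0,0,-0.36,0,0,0,2,0,0,-0.36,0,0,0,3,0,0,-0.36,0,0,0,3,0,0,-0.36,0,0,0,3,0,0,-0.36]
}}

```text
time: 7.2
tool_pos: [0.4844, 0.0465, 0.053]
ee_rot: [3.137, 0.006, 1.479]
wrist_force: [-1.7, -7.5, 7.4]
width: 0.0638
finger_force: 5.3
```

```bash
python3 -c "
from h import *
plan(-79,38,51); nose('t5')"
```

```text
now dock -78.52332449903656 35.19553362947622 52.95896467054451 F dock -7.578699852358016 1.0293395843477902 7.391306088547747 w 0.06378548646821763 t 7.2
turn [ 0.27  0.32 -0.02] shift [-0.5 -2.8  1.9]
tray top x [13.8 52.9 93.7] 311
```

{"method": "arm_command", "body": {
  "targets": [0,0,0,1,0,0,-0.36,0,0,0,2,0,0,-0.36,0,0,0,2,0,0,-0.36,0,0,0,2,0,0,-0.36]
}}

```text
time: 7.65
tool_pos: [0.4844, 0.0466, 0.053]
ee_rot: [3.137, 0.01, 1.478]
wrist_force: [-3.1, -12.0, 8.3]
width: 0.0637
finger_force: 7.0
```

The force rose to 12 N with no motion, so the nose is on the stop. I'll back off while still holding the treadle, then lift slowly so the gate shuts gently.

{"method": "arm_command", "body": {
  "targets": [0,0,0,-1,0,0,-0.36,0,0,0,-4,0,0,-0.36,0,0,0,-8,0,0,-0.36,0,0,0,-12,0,0,-0.36,0,0,0,-14,0,0,-0.36,0,0,0,-14,0,-3,-0.36,0,0,0,-14,0,-6,-0.36,0,0,0,-14,0,-10,-0.36,0,0,0,-14,0,-14,-0.36,0,0,0,-14,0,-18,-0.36,0,0,0,-14,0,-22,-0.36,0,0,0,-14,0,-30,-0.36,0,0,0,-14,0,-50,-0.36,0,0,0,-14,0,-80,-0.36,0,0,0,-60,0,-110,-0.36,0,0,0,-110,0,-120,-0.36,0,0,0,-150,0,-120,-0.36,0,0,0,-150,0,-120,-0.36,0,0,0,-150,0,-120,-0.36]
}}

```text
time: 9.55
tool_pos: [0.4688, -0.0985, 0.1714]
ee_rot: [-3.141, -0.001, 1.477]
wrist_force: [0.7, 0.3, -0.2]
width: 0.0643
finger_force: 0.0
```

```bash
python3 -c "
from h import *
plan(-79,38,51); nose('t6')"
```

```text
now dock -224.2922588078891 37.48995679254785 171.39511630338424 F dock 0.3616702092808259 -0.6523622527496767 -0.15744921283653202 w 0.06429644053792875 t 9.55
turn [-0.04 -0.05 -0.12] shift [145.2  -0.7 120.5]
tray top x [13.8 53.1 93.1] 303
board x [-69.7 -65.3 -61.7] 57
```

View pics/t6.png

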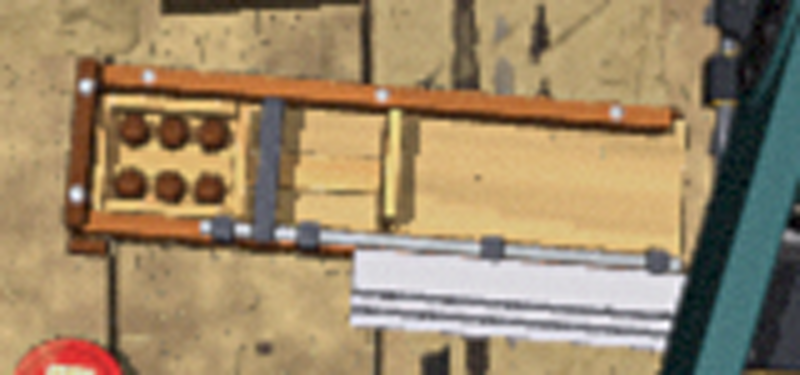

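The picture shows the tray against the end stop (crop u≈97) and the tongue down behind it at (268,168), as it was at the start. The board is at u≈395 (dock x ≈ -70) and the hand is clear. I'm handing the job in.

```bash
python3 -c "
from bench import robot
print(robot.close_job())"
```

```text
the job is handed in; nothing more can be done
None
```

The rack is docked with its nose on the end stop, the gate is shut behind the tray and the hand is clear; I handed the job in after about 9.6 s of robot time, but the hand-in returned no verdict.

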